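# Nest the wedge-shaped parts trays on the joiner's bench

### The arm

A 6-joint arm with a two-finger parallel gripper is mounted at the origin on the work surface. World frame = base frame: x ahead of the robot, y to its left, z up, the work surface at z = 0. Lengths are in m, angles in rad, forces in N, time in s.
With the tool pointing down it reaches from about 0.4 to 0.825 m from the base axis. Payload 7 kg.
Tool frame: the origin (TCP) lies on the front face of the gripper's body, between the roots of the fingers; the fingertips stand 66 mm ahead of it and the grasp point (between the pads) lies 47 mm ahead of it; z points along the fingers, y is the line along which they close (so a half turn about z gives the same grasp; the last joint's range is limited). The gripper opens to 88 mm and grips with 3 to 60 N. Pads are 19 mm wide; open, the fingers measure 130 mm over their backs; the gripper's body (78 mm by 193 mm) begins 47 mm behind the grasp point.
Start: joints at [-0.996, 0.359, 0.012, 0, -1.224, -0.288], TCP at [0.191, -0.647, 0.292] pointing down, gripper open.
Joint ranges: [-3.07, 3.07], [-1.43, 2.12], [-1.02, 1.25], [-3.03, 1.67], [-3.05, -0], [-3.03, 3.03]. Speed limits (rad/s): [2.39, 2.39, 3.01, 3.14, 3.14, 3.14].

### API

Orientations are given as [roll, pitch, yaw] about the fixed x, y, z axes, in that order (R = Rz(yaw) Ry(pitch) Rx(roll)).
In Python, from station import arm gives the robot as it stands. The module is installed in compiled form; this text tells all that it offers.
- The arm moves only by the tool move_arm, never from a script. Its argument "increments" is a list of rows, each an object of numbers: "jaw": the gripper command: -1 is shut, 1 is fully open, values between are in proportion; "dx", "dy", "dz": the shift along the tool's x, y, z in m; "twist": the turn about the tool's z in rad. A call has 1 to 12 rows; each row shifts and turns the commanded pose from where the row before left it, along the tool's axes as they then stand; what a row does not reach is not made up. A row lasts 1/12 s, in which the tool goes at most 41.7 mm and 7.16 degrees, less where a joint would pass 70% of its speed; a pose out of reach is approached as far as the arm can. A call is refused whole if a number of a shift passes 0.0417 or a number of a turn 0.125, either way. A call with a gripper value outside its range is refused whole. The fingers move at their own pace and stop on an object; "force" is the grip in N (left out, the last holds). Time passes only in rows, so rows that do not move let the fingers close. It gives the time, the measured TCP pose, the force, the opening and the grip force at its end, in the units of the state.
- arm.get_state(): the state, without advancing time (a new reading comes with each control period).
- arm.grab_frame(name): name is "side" or "top"; returns the picture (400x640x3 uint8, blue, green, red); there is no depth.
- arm.camera_info(name): a dict with "K" (3x3 intrinsics, pixels), "extrinsics" (4x4, takes a point from camera to world coordinates). Camera axes: x right, y down, z forward; pixel columns grow to the right and rows downward; lengths in m; the calibration is good to about 2 mm. A picture is of the moment at which its call begins. camera_info takes no time and is no camera call.
- arm.job_done(): hands the job in; it is judged then, once.
Trained networks look in the newest picture that a camera, given by its name, has taken for a name from the list of things; names that differ only in an ending like _2 or _b are one class to them, and where a whole thing is asked for, a point or a joint stands for the part that bears it (a point fixed in the world has none). Each returns a list of dicts, best first, with "score" (0 to 1); they miss things now and then, are a little off and sometimes report something else, mostly with a low value. They report only what shows in the picture. A call takes as long as a camera call. They do not tell look-alikes from the thing itself.
- arm.find_in(camera, name): "position" ([x, y, z] in m, in world coordinates, good to about 4 mm: the middle of the surface that is visible of it).
- arm.silhouettes(camera, name): "pixels" (400x640 bool, what is visible of it).
- arm.pinpoint(camera, name): "position" ([x, y, z] in m, in world coordinates, good to about 4 mm: a listed point, or the origin of a listed thing).
The state is a dict: "t": time; "q": joint angles; "qd": joint speeds; "joint_efforts": joint torques, N m; "eef_pos": TCP position; "ee_rot": TCP orientation; "force": force on the tool from outside, world axes, zero at the start; "moment": the same for the moment, N m; "width": finger opening in m; "gripper_force": force on a finger pad.
Only numpy, scipy, OpenCV 4.12 (cv2) and the standard library are available. Lean on these libraries where they do the work, as an engineer would, in place of code of your own. Each camera call takes 0.05 s, during which the arm holds its last target. There are 200 camera calls.

### The job

Tidy the empty parts trays: nest both loose wedge-shaped plywood trays, one after the other, in the wedge-shaped tray that is screwed down on the grey board, each turned so that its narrow end lies over the narrow end below and it sinks fully home, sitting level. Leave the oblong tray where it is.

Things in the scene. Friction and masses are not known exactly. Their poses are not given: they have to be found in the camera images.
- base_tray: Wedge tray, same shape and axes as tray_a, screwed to a fixed grey board 215 x 150 x 12 mm (its underside 12 mm above the bench). Origin: centre of its underside. A tray set in the same way round rests on its corner blocks, underside 34 mm above this origin, with 7 mm play each side; the mouth is 14 mm larger all round than a tray's foot.
- tray_a: Loose plywood tray, about 0.25 kg, trapezoid: foot 135 long, 106 to 66 wide; 4 mm walls flare to rim 171 long, 148 to 97 wide, 56 high. Floor 6. Grip: upright divider across the middle, 12 thick, top 32 up, about 58 mm free each side. Four 12 mm corner blocks, tops 34 up (all mm, from underside). Origin: underside centre, below divider's middle; x to narrow end, y along divider, z up.
- tray_b: Loose wedge tray exactly like tray_a (same sizes, divider, origin and axes). Either of the two may go in first; the second nests in the first the same way, its underside 34 mm above the first one's underside, 68 mm above the base tray's.
- oblong_tray: Bystander that stays where it is: loose plywood tray of the same build, height and divider but with a rectangular outline, foot 135 x 80 mm, rim 171 x 116 mm. Origin: centre of its underside, x lengthwise, z up.
Things that resemble listed ones, but are neither listed nor needed, are in the scene too. Leave any green look-alike of the tray_b alone.

How it is judged:
At the end, for the whole second after the job is handed in: Both wedge trays are nested on the base tray, in either order: each centred on the tray below within 12 mm in x and y, underside 28 to 40 mm above that tray's, long axes within 10 degrees, level within 0.1 rad, slower than 20 mm/s; the oblong tray is within 30 mm of its start (((x of tray_a in the frame of base_tray between -0.012 and 0.012 m and y of tray_a in the frame of base_tray between -0.012 and 0.012 m and z of tray_a in the frame of base_tray between 0.028 and 0.04 m and angle between the x axis of tray_a and the x axis of base_tray, either way round below 0.175 rad and angle between each of tray_a, tray_b's own z axis and vertical below 0.1 rad and x of tray_b in the frame of tray_a between -0.012 and 0.012 m and y of tray_b in the frame of tray_a between -0.012 and 0.012 m and z of tray_b in the frame of tray_a between 0.028 and 0.04 m and angle between the x axis of tray_b and the x axis of tray_a, either way round below 0.175 rad) or (x of tray_b in the frame of base_tray between -0.012 and 0.012 m and y of tray_b in the frame of base_tray between -0.012 and 0.012 m and z of tray_b in the frame of base_tray between 0.028 and 0.04 m and angle between the x axis of tray_b and the x axis of base_tray, either way round below 0.175 rad and angle between each of tray_b, tray_a's own z axis and vertical below 0.1 rad and x of tray_a in the frame of tray_b between -0.012 and 0.012 m and y of tray_a in the frame of tray_b between -0.012 and 0.012 m and z of tray_a in the frame of tray_b between 0.028 and 0.04 m and angle between the x axis of tray_a and the x axis of tray_b, either way round below 0.175 rad)) and linear speed of each of tray_a, tray_b below 0.02 m/s and distance of oblong_tray from where it was at the start of the episode below 0.03 m); the robot touches nothing.
It fails at once if the oblong tray is moved 30 mm or more from its start (distance of oblong_tray from where it was at the start of the episode above 0.03 m).
It also fails if it takes over 64 s, if anything falls off the work surface, if the arm or the gripper's body presses on something with over 40 N, if the wrist force passes 120 N, or if a joint passes its speed limit or range.

## Working session

There is one attempt and no reset: what is moved stays moved. The work goes in short steps, Python scripts to look and compute and a tool call to move; the robot and the scene stay as the last step left them, time stands still between calls to the robot, and variables do not carry over. Pictures are saved under pics/ and viewed, at most 10 in all, crops included, and the job is handed in when it is done.

Besides the shell and the picture viewer there is one more tool, called after "Emit:" by a JSON object that holds its "fn" and its "kwargs". move_arm: Moves the arm, as the interface text tells. Its arguments: {"type":"object","properties":{"increments":{"type":"array"},"force":{"type":"number"}},"required":["increments"]}

```bash
mkdir -p pics
python3 - <<'E'
from station import arm
import cv2,numpy as np
for c in("top","side"):
    im=arm.grab_frame(c); cv2.imwrite(f"pics/{c}0.png",im)
    i=arm.camera_info(c); print(c,np.round(i["K"],1).tolist(),np.round(i["extrinsics"],4).tolist())
    for n in("base_tray","tray_a","oblong_tray"):
        for f in(arm.find_in,arm.pinpoint):
            print(c,n,f.__name__,[(np.round(d["position"],3).tolist(),round(d["score"],2)) for d in f(c,n)])
s=arm.get_state();print(s)
E
```

```text
top [[495.7, 0.0, 310.6], [0.0, 495.7, 203.8], [0.0, 0.0, 1.0]] [[0.0129, -0.9878, 0.1552, 0.2076], [-0.9999, -0.0145, -0.0092, -0.0047], [0.0114, -0.1551, -0.9878, 1.4069], [0.0, 0.0, 0.0, 1.0]]
top base_tray call [([0.462, 0.365, 0.02], 0.92)]
top base_tray call []
top tray_a call [([0.619, -0.115, 0.024], 0.96), ([0.583, 0.143, 0.022], 0.64)]
top tray_a call [([0.609, -0.116, 0.003], 0.93), ([0.583, 0.14, 0.001], 0.87)]
top oblong_tray call [([0.478, -0.41, 0.024], 0.69)]
top oblong_tray call [([0.47, -0.4, 0.003], 0.86)]
side [[377.6, 0.0, 322.5], [0.0, 377.6, 199.2], [0.0, 0.0, 1.0]] [[-0.9943, -0.0709, 0.0792, 0.3326], [-0.1053, 0.7608, -0.6404, 0.6614], [-0.0148, -0.6451, -0.764, 0.8055], [0.0, 0.0, 0.0, 1.0]]
side base_tray call [([0.454, 0.381, 0.018], 0.75)]
side base_tray call [([0.465, 0.371, 0.013], 0.87)]
side tray_a call [([0.61, -0.127, 0.032], 0.94), ([0.582, 0.126, 0.027], 0.85)]
side tray_a call [([0.206, -0.28, -0.003], 0.71), ([0.607, -0.112, -0.002], 0.64)]
side oblong_tray call [([0.468, -0.408, 0.031], 0.62)]
side oblong_tray call [([0.473, -0.403, -0.0], 0.69)]
{'t': 0.7, 'q': array([-9.95894538e-01,  3.58542228e-01,  1.19133657e-02, -5.19690210e-05,
       -1.22410353e+00, -2.88086884e-01]), 'qd': array([-3.54121088e-04, -1.60889943e-03, -1.45066267e-03,  2.10025129e-04,
       -7.52306364e-05, -1.12767811e-03]), 'joint_efforts': array([-9.19802142e-05, -5.82164991e+01,  2.93246377e+01,  7.00133666e+00,
        1.25180074e-02,  1.57187671e-06]), 'eef_pos': array([ 0.19093504, -0.64740158,  0.29219508]), 'ee_rot': array([-3.14154524e+00,  6.50284842e-05, -2.85479540e+00]), 'force': array([-0.37090975,  0.1008681 , -0.52441988]), 'moment': array([0.00352804, 0.04057261, 0.04444205]), 'gripper_force': 0.0, 'width': 0.08777275647598148}
```

View pics/top0.png

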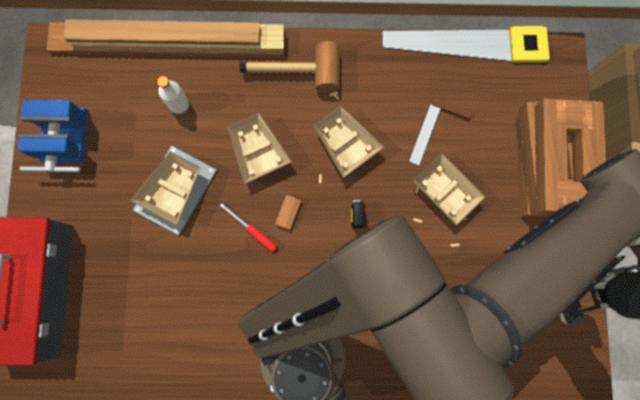

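View pics/side0.png

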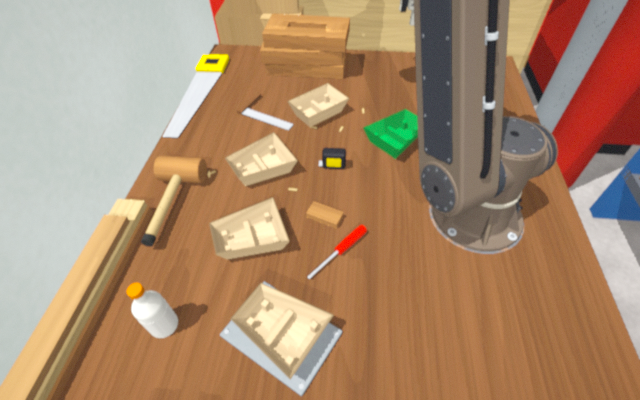

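```bash
cat > h.py <<'E'
from station import arm
import cv2,numpy as np
from scipy.optimize import minimize
def model(ob=False):
    f=[(-67.5,53),(67.5,33)]; r=[(-85.5,74),(85.5,48.5)]
    if ob: f=[(-67.5,40),(67.5,40)]; r=[(-85.5,58),(85.5,58)]
    return np.array([(x,s*y,z) for L,z in((f,0),(r,56)) for x,y in L for s in(1,-1)])/1000
def proj(c,P):
    i=arm.camera_info(c);E=np.linalg.inv(i["extrinsics"]);p=(P@E[:3,:3].T+E[:3,3])@np.array(i["K"]).T
    return p[:,:2]/p[:,2:]
def place(p,z,M):
    c,s=np.cos(p[2]),np.sin(p[2]);return M@np.array([[c,-s,0],[s,c,0],[0,0,1]]).T+[p[0],p[1],z]
def ren(c,p,z,M,k=4):
    u=proj(c,place(p,z,M)); im=np.zeros((400*k,640*k),np.uint8)
    h=cv2.convexHull(np.round(((u+.5)*k-.5)*16).astype(np.int32)); cv2.fillConvexPoly(im,h,255,shift=4)
    return cv2.resize(im,(640,400),interpolation=cv2.INTER_AREA)/255.
def fit(masks,x,y,z,M,yaws=np.arange(0,6.28,.4)):
    def cost(p): return sum(np.abs(ren(c,p,z,M)-m).sum()/m.sum() for c,m in masks.items())
    y0=sorted(yaws,key=lambda a:cost((x,y,a)))[:4]
    return min((minimize(cost,(x,y,a),method="Nelder-Mead",options=dict(initial_simplex=[(x,y,a),(x+.01,y,a),(x,y+.01,a),(x,y,a+.2)],maxiter=120)) for a in y0),key=lambda r:r.fun)
def near(c,name,x,y,z):
    best=None
    u=proj(c,np.array([[x,y,z+.03]]))[0]
    for d in arm.silhouettes(c,name):
        m=d["pixels"];ys,xs=np.nonzero(m)
        if len(xs) and np.hypot(xs.mean()-u[0],ys.mean()-u[1])<20: return m.astype(float)
E
cat > m.py <<'E'
from h import *
out={}
for n,cl,x,y,z in(("base","base_tray",.464,.37,.012),("A","tray_a",.609,-.115,0),("B","tray_a",.583,.14,0),("obl","oblong_tray",.472,-.402,0)):
    M=model(n=="obl"); ms={c:near(c,cl,x,y,z) for c in("top","side")}
    ms={c:m for c,m in ms.items() if m is not None}
    for sub in [ms]+[{c:m} for c,m in ms.items()]:
        r=fit(sub,x,y,z,M); print(n,list(sub),[int(m.sum()) for m in sub.values()],np.round(r.x,4),round(r.fun/len(sub),3))
        if sub is ms: out[n]=(r.x,z,M)
for c in("top","side"):
    im=cv2.resize(cv2.imread(f"pics/{c}0.png"),None,fx=2,fy=2,interpolation=cv2.INTER_CUBIC)
    for p,z,M in out.values():
        u=np.round(proj(c,place(p,z,M))*2+.5).astype(int)
        for q,col in((u[:4],(0,0,255)),(u[4:],(0,255,0))): cv2.polylines(im,[q[[0,1,3,2]]],True,col,1)
    cv2.imwrite(f"pics/{c}1.png",im[200:500,240:1000] if c=="top" else im[140:800,380:780])
a=cv2.imread("pics/top1.png");b=cv2.imread("pics/side1.png");b=cv2.resize(b,None,fx=.45,fy=.45)
E
python3 m.py
```

```text
base ['top', 'side'] [4123, 7575] [0.4605 0.3735 5.7955] 0.328
base ['top'] [4123] [ 0.4504  0.3607 -0.5947] 0.321
base ['side'] [7575] [0.4536 0.4044 5.948 ] 0.265
A ['top', 'side'] [2627, 2221] [ 0.6107 -0.1109  0.6561] 0.032
A ['top'] [2627] [ 0.6104 -0.1115  0.6568] 0.033
A ['side'] [2221] [ 0.6107 -0.1109  0.6605] 0.029
B ['top', 'side'] [2590, 3238] [0.5853 0.1409 0.4593] 0.028
B ['top'] [2590] [0.5852 0.1408 0.4616] 0.023
B ['side'] [3238] [0.5861 0.1408 0.4515] 0.03
obl ['top', 'side'] [2536, 1565] [ 0.4709 -0.4003  0.7581] 0.031
obl ['top'] [2536] [ 0.4709 -0.4005  0.7573] 0.024
obl ['side'] [1565] [ 0.4709 -0.4002  3.8956] 0.036
```

View pics/top1.png

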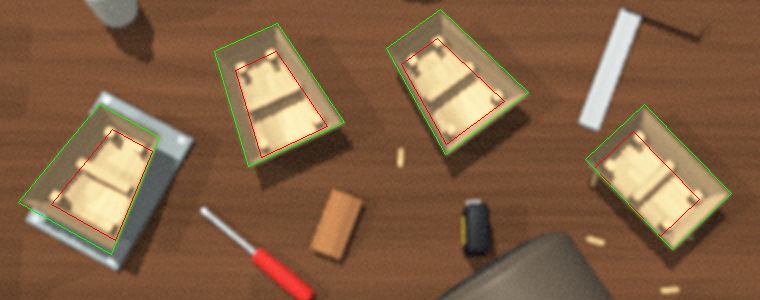

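```bash
cat > b.py <<'E'
from h import *
x,y,z=.464,.37,.012; ms={}
for c in("top","side"):
    m=near(c,"base_tray",x,y,z)>0; im=cv2.imread(f"pics/{c}0.png").astype(int)
    k=(m&(im[...,2]-im[...,0]>22)).astype(np.uint8)
    k=cv2.morphologyEx(k,cv2.MORPH_OPEN,np.ones((3,3),np.uint8))
    cs,_=cv2.findContours(k,0,1); q=np.zeros_like(k); cv2.drawContours(q,[max(cs,key=cv2.contourArea)],-1,1,-1)
    ms[c]=q.astype(float)
for sub in [ms]+[{c:m} for c,m in ms.items()]:
    r=fit(sub,x,y,z,model()); print(list(sub),[int(m.sum()) for m in sub.values()],np.round(r.x,4),round(r.fun/len(sub),3))
    if sub is ms:p=r.x
o=[]
for c in("top","side"):
    im=cv2.resize(cv2.imread(f"pics/{c}0.png"),None,fx=3,fy=3,interpolation=cv2.INTER_CUBIC)
    u=np.round(proj(c,place(p,z,model()))*3+1).astype(int)
    for s,col in((u[:4],(0,0,255)),(u[4:],(0,255,0))): cv2.polylines(im,[s[[0,1,3,2]]],True,col,1)
    a,b=u.mean(0).astype(int); o.append(im[b-190:b+190,a-200:a+200])
cv2.imwrite("pics/base2.png",cv2.hconcat([q[:370] for q in o]))
E
python3 b.py
```

```text
['top', 'side'] [2756, 5106] [0.4636 0.3717 5.7977] 0.027
['top'] [2756] [0.4626 0.3716 5.7973] 0.028
['side'] [5106] [0.4643 0.3718 5.7989] 0.019
```

View pics/base2.png

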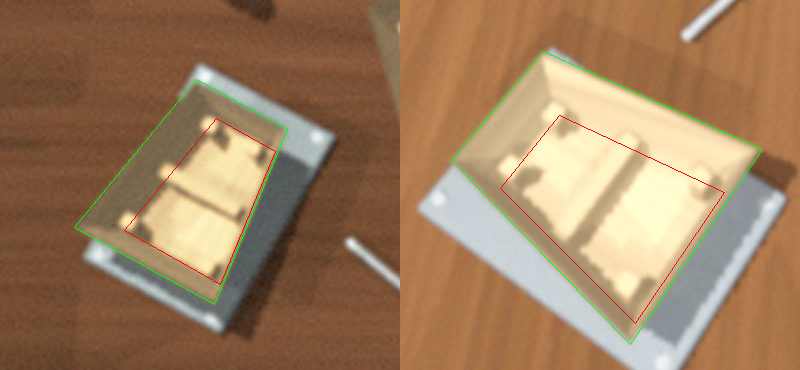

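```bash
cat > plan.py <<'E'
import sys,numpy as np
from station import arm
def plan(n,x,y,z,psi):
    s=arm.get_state();p0=s["ee_rot"][2];D=np.array([x,y])-s["eef_pos"][:2]
    w=(psi-p0+np.pi)%(2*np.pi)-np.pi
    S=np.zeros((2,2))
    for k in range(n):
        a=p0+w*k/n; S+=[[np.cos(a),np.sin(a)],[np.sin(a),-np.cos(a)]]
    d=np.linalg.solve(S,D)
    print("rows",n,"dx %.4f dy %.4f dz %.4f twist %.4f"%(*d,(s["eef_pos"][2]-z)/n,-w/n))
    print(s["eef_pos"].round(4),s["ee_rot"].round(4),round(s["t"],2),s["force"].round(1),round(s["width"],4),s["q"].round(2))
plan(int(sys.argv[1]),*map(float,sys.argv[2:]))
E
python3 plan.py 24 .6107 -.1109 .25 -.915
```

```text
rows 24 dx -0.0318 dy -0.0102 dz 0.0018 twist -0.0808
[ 0.1909 -0.6474  0.2922] [-3.1415 -0.     -2.8548] 1.2 [-0.7  0.2 -0.5] 0.0877 [-1.    0.36  0.01  0.   -1.22 -0.29]
```

```bash
cat > plan.py <<'E'
import sys,numpy as np
from station import arm
def plan(n,x,y,z,psi):
    s=arm.get_state();p0=s["ee_rot"][2];D=(np.array([x,y])-s["eef_pos"][:2])/n
    w=(psi-p0+np.pi)%(2*np.pi)-np.pi
    print("dz %.4f twist %.4f"%((s["eef_pos"][2]-z)/n,-w/n))
    for k in range(n):
        a=p0+w*k/n; d=np.array([[np.cos(a),np.sin(a)],[np.sin(a),-np.cos(a)]])@D
        print("%.4f %.4f"%tuple(d),end="; ")
        if abs(w)<.01: break
    print(s["eef_pos"].round(4),s["ee_rot"].round(4),round(s["t"],2),s["force"].round(1),round(s["width"],4),s["q"].round(2))
if __name__=="__main__": plan(int(sys.argv[1]),*map(float,sys.argv[2:]))
E
python3 plan.py 24 .6107 -.1109 .25 -.915
```

```text
dz 0.0018 twist -0.0808
-0.0231 0.0165; -0.0244 0.0146; -0.0255 0.0126; -0.0264 0.0105; -0.0271 0.0083; -0.0277 0.0061; -0.0281 0.0038; -0.0283 0.0015; -0.0284 -0.0008; -0.0282 -0.0030; -0.0279 -0.0053; -0.0274 -0.0075; -0.0267 -0.0097; -0.0258 -0.0118; -0.0248 -0.0139; -0.0236 -0.0158; -0.0222 -0.0177; -0.0207 -0.0194; -0.0191 -0.0210; -0.0173 -0.0225; -0.0154 -0.0238; -0.0134 -0.0250; -0.0114 -0.0260; -0.0092 -0.0268; [ 0.1909 -0.6474  0.2922] [-3.1415 -0.     -2.8548] 1.2 [-0.7  0.2 -0.5] 0.0877 [-1.    0.36  0.01  0.   -1.22 -0.29]
```

Emit:
{"fn": "move_arm", "kwargs": {"increments": [{"jaw": 0.14,"dx": -0.0231,"dy": 0.0165,"dz": 0.0018,"twist": -0.08},{"jaw": 0.14,"dx": -0.0244,"dy": 0.0146,"dz": 0.0018,"twist": -0.08},{"jaw": 0.14,"dx": -0.0255,"dy": 0.0126,"dz": 0.0018,"twist": -0.08},{"jaw": 0.14,"dx": -0.0264,"dy": 0.0105,"dz": 0.0018,"twist": -0.08},{"jaw": 0.14,"dx": -0.0271,"dy": 0.0083,"dz": 0.0018,"twist": -0.08},{"jaw": 0.14,"dx": -0.0277,"dy": 0.0061,"dz": 0.0018,"twist": -0.08},{"jaw": 0.14,"dx": -0.0281,"dy": 0.0038,"dz": 0.0018,"twist": -0.08},{"jaw": 0.14,"dx": -0.0283,"dy": 0.0015,"dz": 0.0018,"twist": -0.08},{"jaw": 0.14,"dx": -0.0284,"dy": -0.0008,"dz": 0.0018,"twist": -0.08},{"jaw": 0.14,"dx": -0.0282,"dy": -0.003,"dz": 0.0018,"twist": -0.08},{"jaw": 0.14,"dx": -0.0279,"dy": -0.0053,"dz": 0.0018,"twist": -0.08},{"jaw": 0.14,"dx": -0.0274,"dy": -0.0075,"dz": 0.0018,"twist": -0.08}], "force": 30}}

```text
t: 2.2
eef_pos: [0.4027, -0.3788, 0.2707]
ee_rot: [-3.141, -0.0, -1.891]
force: [0.5, 0.3, 0.1]
width: 0.0502
gripper_force: 0.0
```

Emit:
{"fn": "move_arm", "kwargs": {"increments": [{"jaw": 0.14,"dx": -0.0267,"dy": -0.0097,"dz": 0.0018,"twist": -0.08},{"jaw": 0.14,"dx": -0.0258,"dy": -0.0118,"dz": 0.0018,"twist": -0.08},{"jaw": 0.14,"dx": -0.0248,"dy": -0.0139,"dz": 0.0018,"twist": -0.08},{"jaw": 0.14,"dx": -0.0236,"dy": -0.0158,"dz": 0.0018,"twist": -0.08},{"jaw": 0.14,"dx": -0.0222,"dy": -0.0177,"dz": 0.0018,"twist": -0.08},{"jaw": 0.14,"dx": -0.0207,"dy": -0.0194,"dz": 0.0018,"twist": -0.08},{"jaw": 0.14,"dx": -0.0191,"dy": -0.021,"dz": 0.0018,"twist": -0.08},{"jaw": 0.14,"dx": -0.0173,"dy": -0.0225,"dz": 0.0018,"twist": -0.08},{"jaw": 0.14,"dx": -0.0154,"dy": -0.0238,"dz": 0.0018,"twist": -0.08},{"jaw": 0.14,"dx": -0.0134,"dy": -0.025,"dz": 0.0018,"twist": -0.08},{"jaw": 0.14,"dx": -0.0114,"dy": -0.026,"dz": 0.0018,"twist": -0.08},{"jaw": 0.14,"dx": -0.0092,"dy": -0.0268,"dz": 0.0018,"twist": -0.08}]}}

```text
t: 3.2
eef_pos: [0.6163, -0.1135, 0.2491]
ee_rot: [-3.141, -0.0, -0.931]
force: [0.8, -0.8, 0.2]
width: 0.0499
gripper_force: 0.0
```

```bash
python3 plan.py 4 .6107 -.1109 .12 -.915
```

```text
dz 0.0323 twist -0.0039
-0.0014 0.0007; -0.0014 0.0007; -0.0014 0.0007; -0.0014 0.0007; [ 0.6163 -0.1135  0.2491] [-3.1413e+00 -2.0000e-04 -9.3070e-01] 3.2 [ 0.8 -0.8  0.2] 0.0499 [ 0.13  0.31 -0.16  0.   -1.1   0.51]
```

Emit:
{"fn": "move_arm", "kwargs": {"increments": [{"jaw": 0.14,"dx": -0.0028,"dy": 0.0014,"dz": 0.024,"twist": -0.008},{"jaw": 0.14,"dx": -0.0028,"dy": 0.0014,"dz": 0.024,"twist": -0.008},{"jaw": 0.14,"dz": 0.024},{"jaw": 0.14,"dz": 0.024},{"jaw": 0.14,"dz": 0.022},{"jaw": 0.14,"dz": 0.02},{"jaw": 0.14,"dz": 0.015},{"jaw": 0.14,"dz": 0.01},{"jaw": 0.14,"dz": 0.008},{"jaw": 0.14},{"jaw": 0.14}]}}

```text
$.increments[2]: bad value
```

Emit:
{"fn": "move_arm", "kwargs": {"increments": [{"jaw": 0.14,"dx": -0.0028,"dy": 0.0014,"dz": 0.024,"twist": -0.008},{"jaw": 0.14,"dx": -0.0028,"dy": 0.0014,"dz": 0.024,"twist": -0.008},{"jaw": 0.14,"dx": 0,"dy": 0,"dz": 0.024,"twist": 0},{"jaw": 0.14,"dx": 0,"dy": 0,"dz": 0.024,"twist": 0},{"jaw": 0.14,"dx": 0,"dy": 0,"dz": 0.022,"twist": 0},{"jaw": 0.14,"dx": 0,"dy": 0,"dz": 0.02,"twist": 0},{"jaw": 0.14,"dx": 0,"dy": 0,"dz": 0.016,"twist": 0},{"jaw": 0.14,"dx": 0,"dy": 0,"dz": 0.011,"twist": 0},{"jaw": 0.14,"dx": 0,"dy": 0,"dz": 0.008,"twist": 0},{"jaw": 0.14,"dx": 0,"dy": 0,"dz": 0,"twist": 0},{"jaw": 0.14,"dx": 0,"dy": 0,"dz": 0,"twist": 0}]}}

```text
t: 4.12
eef_pos: [0.6102, -0.1119, 0.0762]
ee_rot: [3.142, -0.0, -0.919]
force: [-0.7, -0.4, -0.1]
width: 0.0498
gripper_force: 0.0
```

Emit:
{"fn": "move_arm", "kwargs": {"increments": [{"jaw": -1,"dx": 0,"dy": 0,"dz": 0,"twist": 0},{"jaw": -1,"dx": 0,"dy": 0,"dz": 0,"twist": 0},{"jaw": -1,"dx": 0,"dy": 0,"dz": 0,"twist": 0},{"jaw": -1,"dx": 0,"dy": 0,"dz": 0,"twist": 0},{"jaw": -1,"dx": 0,"dy": 0,"dz": 0,"twist": 0},{"jaw": -1,"dx": 0,"dy": 0,"dz": 0,"twist": 0},{"jaw": -1,"dx": 0,"dy": 0,"dz": 0,"twist": 0},{"jaw": -1,"dx": 0,"dy": 0,"dz": 0,"twist": 0}], "force": 30}}

```text
t: 4.78
eef_pos: [0.6099, -0.112, 0.0761]
ee_rot: [3.141, 0.0, -0.919]
force: [-1.1, 0.2, 1.0]
width: 0.0119
gripper_force: 30.0
```

Emit:
{"fn": "move_arm", "kwargs": {"increments": [{"jaw": -1,"dx": 0,"dy": 0,"dz": -0.005,"twist": 0},{"jaw": -1,"dx": 0,"dy": 0,"dz": -0.01,"twist": 0},{"jaw": -1,"dx": 0,"dy": 0,"dz": -0.015,"twist": 0},{"jaw": -1,"dx": 0,"dy": 0,"dz": -0.02,"twist": 0},{"jaw": -1,"dx": 0,"dy": 0,"dz": -0.025,"twist": 0},{"jaw": -1,"dx": 0,"dy": 0,"dz": -0.025,"twist": 0},{"jaw": -1,"dx": 0,"dy": 0,"dz": -0.025,"twist": 0},{"jaw": -1,"dx": 0,"dy": 0,"dz": -0.025,"twist": 0},{"jaw": -1,"dx": 0,"dy": 0,"dz": -0.02,"twist": 0},{"jaw": -1,"dx": 0,"dy": 0,"dz": -0.01,"twist": 0},{"jaw": -1,"dx": 0,"dy": 0,"dz": 0,"twist": 0}]}}

```text
t: 5.7
eef_pos: [0.6109, -0.1119, 0.2591]
ee_rot: [-3.138, -0.003, -0.919]
force: [0.9, 0.2, -1.9]
width: 0.0119
gripper_force: 30.0
```

```bash
python3 plan.py 24 .4636 .3717 .25 -2.056
python3 - <<'E'
from h import *
im=arm.grab_frame("side");cv2.imwrite("pics/side3.png",im)
E
```

```text
dz 0.0004 twist 0.0474
-0.0197 -0.0074; -0.0201 -0.0064; -0.0203 -0.0055; -0.0206 -0.0045; -0.0208 -0.0035; -0.0209 -0.0025; -0.0210 -0.0015; -0.0211 -0.0005; -0.0211 0.0005; -0.0210 0.0015; -0.0209 0.0025; -0.0208 0.0035; -0.0206 0.0044; -0.0204 0.0054; -0.0201 0.0064; -0.0198 0.0073; -0.0194 0.0082; -0.0190 0.0091; -0.0185 0.0100; -0.0180 0.0109; -0.0175 0.0117; -0.0169 0.0126; -0.0163 0.0133; -0.0156 0.0141; [ 0.6109 -0.1119  0.2591] [-3.1376e+00 -2.8000e-03 -9.1860e-01] 5.7 [ 0.9  0.2 -1.9] 0.0119 [ 0.13  0.29 -0.16  0.   -1.11  0.52]
```

View pics/side3.png

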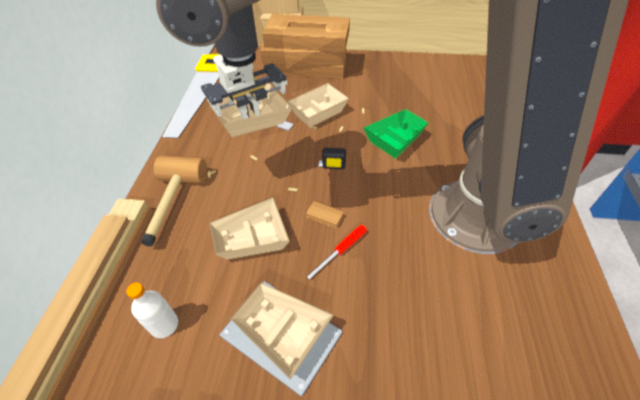

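Emit:
{"fn": "move_arm", "kwargs": {"increments": [{"jaw": -1,"dx": -0.0197,"dy": -0.0074,"dz": 0,"twist": 0.047},{"jaw": -1,"dx": -0.0201,"dy": -0.0064,"dz": 0,"twist": 0.047},{"jaw": -1,"dx": -0.0203,"dy": -0.0055,"dz": 0,"twist": 0.047},{"jaw": -1,"dx": -0.0206,"dy": -0.0045,"dz": 0,"twist": 0.047},{"jaw": -1,"dx": -0.0208,"dy": -0.0035,"dz": 0,"twist": 0.047},{"jaw": -1,"dx": -0.0209,"dy": -0.0025,"dz": 0,"twist": 0.047},{"jaw": -1,"dx": -0.021,"dy": -0.0015,"dz": 0,"twist": 0.047},{"jaw": -1,"dx": -0.0211,"dy": -0.0005,"dz": 0,"twist": 0.047},{"jaw": -1,"dx": -0.0211,"dy": 0.0005,"dz": 0,"twist": 0.047},{"jaw": -1,"dx": -0.021,"dy": 0.0015,"dz": 0,"twist": 0.047},{"jaw": -1,"dx": -0.0209,"dy": 0.0025,"dz": 0,"twist": 0.047},{"jaw": -1,"dx": -0.0208,"dy": 0.0035,"dz": 0,"twist": 0.047}]}}

```text
t: 6.75
eef_pos: [0.5345, 0.1304, 0.2539]
ee_rot: [3.138, -0.001, -1.485]
force: [1.1, 0.4, -2.2]
width: 0.0113
gripper_force: 30.0
```

Emit:
{"fn": "move_arm", "kwargs": {"increments": [{"jaw": -1,"dx": -0.0206,"dy": 0.0044,"dz": 0,"twist": 0.047},{"jaw": -1,"dx": -0.0204,"dy": 0.0054,"dz": 0,"twist": 0.047},{"jaw": -1,"dx": -0.0201,"dy": 0.0064,"dz": 0,"twist": 0.047},{"jaw": -1,"dx": -0.0198,"dy": 0.0073,"dz": 0,"twist": 0.047},{"jaw": -1,"dx": -0.0194,"dy": 0.0082,"dz": 0,"twist": 0.047},{"jaw": -1,"dx": -0.019,"dy": 0.0091,"dz": 0,"twist": 0.047},{"jaw": -1,"dx": -0.0185,"dy": 0.01,"dz": 0,"twist": 0.047},{"jaw": -1,"dx": -0.018,"dy": 0.0109,"dz": 0,"twist": 0.047},{"jaw": -1,"dx": -0.0175,"dy": 0.0117,"dz": 0,"twist": 0.047},{"jaw": -1,"dx": -0.0169,"dy": 0.0126,"dz": 0,"twist": 0.047},{"jaw": -1,"dx": -0.0163,"dy": 0.0133,"dz": 0,"twist": 0.047},{"jaw": -1,"dx": -0.0156,"dy": 0.0141,"dz": 0,"twist": 0.047}]}}

```text
t: 7.75
eef_pos: [0.4595, 0.3715, 0.2537]
ee_rot: [3.141, -0.003, -2.049]
force: [-0.1, 0.6, -2.9]
width: 0.0121
gripper_force: 30.0
```

```bash
python3 plan.py 1 .4636 .3717 .14 -2.056
```

```text
dz 0.1137 twist 0.0067
-0.0021 -0.0035; [0.4595 0.3715 0.2537] [ 3.1407 -0.0033 -2.0493] 7.75 [-0.1  0.6 -2.9] 0.0121 [ 1.01  0.25 -0.23 -0.   -1.09 -1.49]
```

Emit:
{"fn": "move_arm", "kwargs": {"increments": [{"jaw": -1,"dx": -0.001,"dy": -0.0015,"dz": 0.01,"twist": 0.006},{"jaw": -1,"dx": -0.001,"dy": -0.0015,"dz": 0.02,"twist": 0},{"jaw": -1,"dx": 0,"dy": 0,"dz": 0.02,"twist": 0},{"jaw": -1,"dx": 0,"dy": 0,"dz": 0.02,"twist": 0},{"jaw": -1,"dx": 0,"dy": 0,"dz": 0.01,"twist": 0},{"jaw": -1,"dx": 0,"dy": 0,"dz": 0,"twist": 0},{"jaw": -1,"dx": 0,"dy": 0,"dz": 0,"twist": 0},{"jaw": -1,"dx": 0,"dy": 0,"dz": 0,"twist": 0}]}}

```text
t: 8.42
eef_pos: [0.4647, 0.3718, 0.1766]
ee_rot: [-3.141, 0.001, -2.053]
force: [-0.6, -0.1, -1.3]
width: 0.0115
gripper_force: 30.0
```

```bash
python3 plan.py 1 .4636 .3717 .123 -2.056
python3 - <<'E'
from h import *
im=arm.grab_frame("side");cv2.imwrite("pics/side4.png",cv2.resize(im[150:400,160:420],None,fx=2.2,fy=2.2))
E
```

```text
dz 0.0536 twist 0.0035
0.0006 0.0009; [0.4647 0.3718 0.1766] [-3.1412e+00  7.0000e-04 -2.0525e+00] 8.42 [-0.6 -0.1 -1.3] 0.0115 [ 1.    0.33 -0.32  0.   -0.92 -1.49]
```

View pics/side4.png

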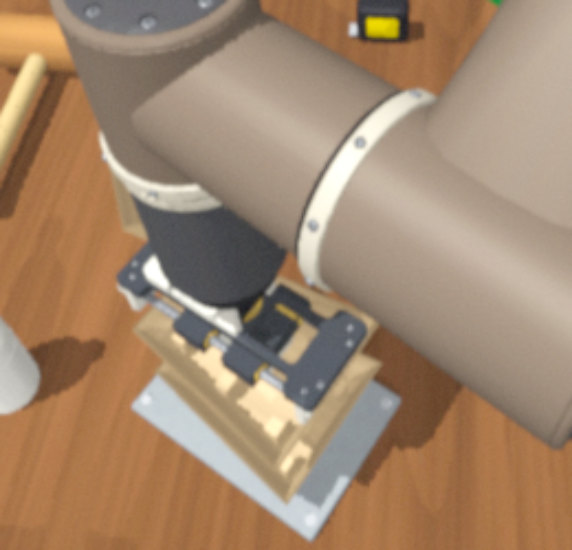

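Emit:
{"fn": "move_arm", "kwargs": {"increments": [{"jaw": -1,"dx": 0,"dy": 0.001,"dz": 0.01,"twist": 0.003},{"jaw": -1,"dx": 0,"dy": 0,"dz": 0.01,"twist": 0},{"jaw": -1,"dx": 0,"dy": 0,"dz": 0.01,"twist": 0},{"jaw": -1,"dx": 0,"dy": 0,"dz": 0.008,"twist": 0},{"jaw": -1,"dx": 0,"dy": 0,"dz": 0.006,"twist": 0},{"jaw": -1,"dx": 0,"dy": 0,"dz": 0.004,"twist": 0},{"jaw": -1,"dx": 0,"dy": 0,"dz": 0.003,"twist": 0},{"jaw": -1,"dx": 0,"dy": 0,"dz": 0.002,"twist": 0},{"jaw": -1,"dx": 0,"dy": 0,"dz": 0,"twist": 0},{"jaw": -1,"dx": 0,"dy": 0,"dz": 0,"twist": 0}]}}

```text
t: 9.3
eef_pos: [0.4634, 0.3721, 0.1232]
ee_rot: [-3.141, 0.0, -2.056]
force: [-0.3, 0.4, -2.1]
width: 0.012
gripper_force: 30.0
```

Nothing touching yet, about 1 mm to go; release partly (opening 50 mm) and rise.

Emit:
{"fn": "move_arm", "kwargs": {"increments": [{"jaw": -1,"dx": 0,"dy": 0,"dz": 0.001,"twist": 0},{"jaw": -1,"dx": 0,"dy": 0,"dz": 0,"twist": 0},{"jaw": 0.14,"dx": 0,"dy": 0,"dz": 0,"twist": 0},{"jaw": 0.14,"dx": 0,"dy": 0,"dz": 0,"twist": 0},{"jaw": 0.14,"dx": 0,"dy": 0,"dz": 0,"twist": 0},{"jaw": 0.14,"dx": 0,"dy": 0,"dz": 0,"twist": 0},{"jaw": 0.14,"dx": 0,"dy": 0,"dz": 0,"twist": 0},{"jaw": 0.14,"dx": 0,"dy": 0,"dz": 0,"twist": 0}]}}

```text
t: 9.97
eef_pos: [0.4634, 0.3721, 0.1221]
ee_rot: [-3.142, 0.0, -2.056]
force: [0.1, -0.2, -0.3]
width: 0.0459
gripper_force: 0.0
```

Emit:
{"fn": "move_arm", "kwargs": {"increments": [{"jaw": 0.14,"dx": 0,"dy": 0,"dz": -0.01,"twist": 0},{"jaw": 0.14,"dx": 0,"dy": 0,"dz": -0.02,"twist": 0},{"jaw": 0.14,"dx": 0,"dy": 0,"dz": -0.025,"twist": 0},{"jaw": 0.14,"dx": 0,"dy": 0,"dz": -0.025,"twist": 0},{"jaw": 0.14,"dx": 0,"dy": 0,"dz": -0.025,"twist": 0},{"jaw": 0.14,"dx": 0,"dy": 0,"dz": -0.02,"twist": 0},{"jaw": 0.14,"dx": 0,"dy": 0,"dz": -0.01,"twist": 0}]}}

```text
t: 10.55
eef_pos: [0.464, 0.3726, 0.2609]
ee_rot: [-3.14, 0.005, -2.055]
force: [0.4, 0.5, 0.3]
width: 0.0503
gripper_force: 0.0
```

```bash
python3 plan.py 16 .5853 .1409 .25 -1.112
```

```text
dz 0.0007 twist -0.0590
0.0093 -0.0135; 0.0101 -0.0129; 0.0108 -0.0123; 0.0115 -0.0116; 0.0122 -0.0109; 0.0128 -0.0102; 0.0134 -0.0094; 0.0139 -0.0086; 0.0144 -0.0078; 0.0148 -0.0069; 0.0152 -0.0060; 0.0155 -0.0051; 0.0158 -0.0042; 0.0160 -0.0033; 0.0162 -0.0023; 0.0163 -0.0013; [0.464  0.3726 0.2609] [-3.1404  0.0045 -2.0554] 10.55 [0.4 0.5 0.3] 0.0503 [ 1.01  0.25 -0.22  0.   -1.1  -1.49]
```

Emit:
{"fn": "move_arm", "kwargs": {"increments": [{"jaw": 0.14,"dx": 0.0093,"dy": -0.0135,"dz": 0,"twist": -0.059},{"jaw": 0.14,"dx": 0.0101,"dy": -0.0129,"dz": 0,"twist": -0.059},{"jaw": 0.14,"dx": 0.0108,"dy": -0.0123,"dz": 0,"twist": -0.059},{"jaw": 0.14,"dx": 0.0115,"dy": -0.0116,"dz": 0,"twist": -0.059},{"jaw": 0.14,"dx": 0.0122,"dy": -0.0109,"dz": 0,"twist": -0.059},{"jaw": 0.14,"dx": 0.0128,"dy": -0.0102,"dz": 0,"twist": -0.059},{"jaw": 0.14,"dx": 0.0134,"dy": -0.0094,"dz": 0,"twist": -0.059},{"jaw": 0.14,"dx": 0.0139,"dy": -0.0086,"dz": 0,"twist": -0.059}]}}

```text
t: 11.22
eef_pos: [0.5241, 0.2551, 0.2569]
ee_rot: [3.141, -0.0, -1.581]
force: [0.4, -0.2, 0.5]
width: 0.0501
gripper_force: 0.0
```

Emit:
{"fn": "move_arm", "kwargs": {"increments": [{"jaw": 0.14,"dx": 0.0144,"dy": -0.0078,"dz": 0,"twist": -0.059},{"jaw": 0.14,"dx": 0.0148,"dy": -0.0069,"dz": 0,"twist": -0.059},{"jaw": 0.14,"dx": 0.0152,"dy": -0.006,"dz": 0,"twist": -0.059},{"jaw": 0.14,"dx": 0.0155,"dy": -0.0051,"dz": 0,"twist": -0.059},{"jaw": 0.14,"dx": 0.0158,"dy": -0.0042,"dz": 0,"twist": -0.059},{"jaw": 0.14,"dx": 0.016,"dy": -0.0033,"dz": 0,"twist": -0.059},{"jaw": 0.14,"dx": 0.0162,"dy": -0.0023,"dz": 0,"twist": -0.059},{"jaw": 0.14,"dx": 0.0163,"dy": -0.0013,"dz": 0,"twist": -0.059},{"jaw": 0.14,"dx": 0,"dy": 0,"dz": 0,"twist": 0},{"jaw": 0.14,"dx": 0,"dy": 0,"dz": 0,"twist": 0}]}}

```text
t: 12.05
eef_pos: [0.5846, 0.1394, 0.2567]
ee_rot: [3.141, 0.0, -1.114]
force: [-0.2, 1.1, -0.3]
width: 0.0501
gripper_force: 0.0
```

```bash
python3 plan.py 1 .5853 .1409 .076 -1.112
python3 - <<'E'
from h import *
M=model();x,y=.4634,.372;ms={}
o=[]
for c in("top","side"):
    im=arm.grab_frame(c); d=[(np.round(q["position"],3).tolist(),round(q["score"],2)) for q in arm.pinpoint(c,"tray_a")]; print(c,d)
    m=near(c,"tray_a",x,y,.046)
    if m is not None: ms[c]=m
    u=np.round(proj(c,place((x,y,-.4855),.046,M))*3+1).astype(int)
    im=cv2.resize(im,None,fx=3,fy=3,interpolation=cv2.INTER_CUBIC)
    cv2.polylines(im,[u[4:][[0,1,3,2]]],True,(0,255,0),1)
    a,b=u.mean(0).astype(int); b=min(b,1200-190); o.append(im[b-190:b+190,a-200:a+200])
cv2.imwrite("pics/nest1.png",cv2.hconcat(o))
for s in [{c:m} for c,m in ms.items()]:
  for z in(.046,.056):
    r=fit(s,x,y,z,M,[-.4855]); print(list(s),z,r.x.round(4),round(r.fun,3))
E
```

```text
dz 0.1807 twist -0.0023
-0.0010 -0.0012; [0.5846 0.1394 0.2567] [ 3.1409e+00  1.0000e-04 -1.1143e+00] 12.05 [-0.2  1.1 -0.3] 0.0501 [ 0.56  0.26 -0.21 -0.   -1.1  -0.1 ]
top [([0.582, 0.139, -0.001], 0.86), ([0.202, -0.285, 0.002], 0.62)]
side [([0.464, 0.373, 0.049], 0.98), ([0.585, 0.138, 0.001], 0.95), ([0.205, -0.282, 0.002], 0.58)]
['side'] 0.046 [ 0.4644  0.3722 -0.481 ] 0.03
['side'] 0.056 [ 0.4636  0.3753 -0.4837] 0.051
```

View pics/nest1.png

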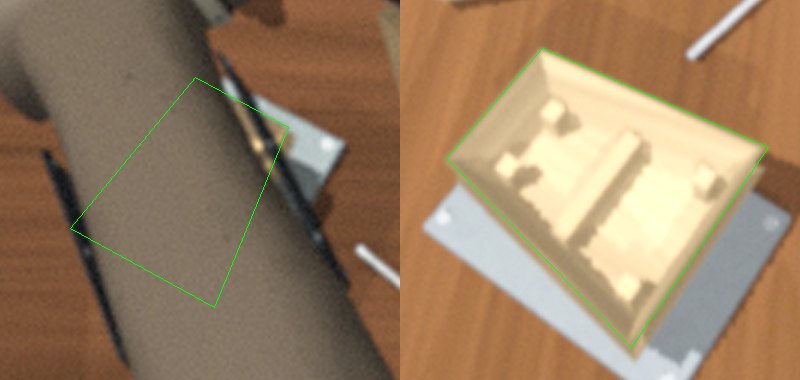

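Tray A is nested and home (green rim prediction matches at z 0.046, corners e.g. (540,48), (632,347)). Now tray B.

Emit:
{"fn": "move_arm", "kwargs": {"increments": [{"jaw": 0.14,"dx": -0.001,"dy": -0.0012,"dz": 0.024,"twist": -0.002},{"jaw": 0.14,"dx": 0,"dy": 0,"dz": 0.024,"twist": 0},{"jaw": 0.14,"dx": 0,"dy": 0,"dz": 0.024,"twist": 0},{"jaw": 0.14,"dx": 0,"dy": 0,"dz": 0.024,"twist": 0},{"jaw": 0.14,"dx": 0,"dy": 0,"dz": 0.024,"twist": 0},{"jaw": 0.14,"dx": 0,"dy": 0,"dz": 0.022,"twist": 0},{"jaw": 0.14,"dx": 0,"dy": 0,"dz": 0.018,"twist": 0},{"jaw": 0.14,"dx": 0,"dy": 0,"dz": 0.012,"twist": 0},{"jaw": 0.14,"dx": 0,"dy": 0,"dz": 0.008,"twist": 0},{"jaw": 0.14,"dx": 0,"dy": 0,"dz": 0,"twist": 0},{"jaw": 0.14,"dx": 0,"dy": 0,"dz": 0,"twist": 0}]}}

```text
t: 13.27
eef_pos: [0.5853, 0.1419, 0.0771]
ee_rot: [3.141, -0.0, -1.109]
force: [-0.3, -0.2, 0.9]
width: 0.0498
gripper_force: 0.0
```

Emit:
{"fn": "move_arm", "kwargs": {"increments": [{"jaw": -1,"dx": 0,"dy": 0,"dz": 0,"twist": 0},{"jaw": -1,"dx": 0,"dy": 0,"dz": 0,"twist": 0},{"jaw": -1,"dx": 0,"dy": 0,"dz": 0,"twist": 0},{"jaw": -1,"dx": 0,"dy": 0,"dz": 0,"twist": 0},{"jaw": -1,"dx": 0,"dy": 0,"dz": 0,"twist": 0},{"jaw": -1,"dx": 0,"dy": 0,"dz": 0,"twist": 0},{"jaw": -1,"dx": 0,"dy": 0,"dz": 0,"twist": 0},{"jaw": -1,"dx": 0,"dy": 0,"dz": 0,"twist": 0}]}}

```text
t: 13.93
eef_pos: [0.5851, 0.1414, 0.0771]
ee_rot: [3.141, -0.0, -1.11]
force: [-2.0, -1.0, 3.0]
width: 0.0118
gripper_force: 30.0
```

Emit:
{"fn": "move_arm", "kwargs": {"increments": [{"jaw": -1,"dx": 0,"dy": 0,"dz": -0.005,"twist": 0},{"jaw": -1,"dx": 0,"dy": 0,"dz": -0.01,"twist": 0},{"jaw": -1,"dx": 0,"dy": 0,"dz": -0.015,"twist": 0},{"jaw": -1,"dx": 0,"dy": 0,"dz": -0.02,"twist": 0},{"jaw": -1,"dx": 0,"dy": 0,"dz": -0.025,"twist": 0},{"jaw": -1,"dx": 0,"dy": 0,"dz": -0.025,"twist": 0},{"jaw": -1,"dx": 0,"dy": 0,"dz": -0.025,"twist": 0},{"jaw": -1,"dx": 0,"dy": 0,"dz": -0.025,"twist": 0},{"jaw": -1,"dx": 0,"dy": 0,"dz": -0.02,"twist": 0},{"jaw": -1,"dx": 0,"dy": 0,"dz": -0.01,"twist": 0},{"jaw": -1,"dx": 0,"dy": 0,"dz": 0,"twist": 0}]}}

```text
t: 14.85
eef_pos: [0.5862, 0.142, 0.2601]
ee_rot: [-3.137, 0.0, -1.11]
force: [0.4, 0.6, -2.3]
width: 0.0118
gripper_force: 30.0
```

```bash
python3 plan.py 16 .4638 .3720 .26 -2.054
```

```text
dz 0.0000 twist 0.0590
-0.0163 0.0005; -0.0162 0.0014; -0.0161 0.0024; -0.0159 0.0033; -0.0157 0.0042; -0.0154 0.0052; -0.0151 0.0061; -0.0147 0.0070; -0.0143 0.0078; -0.0138 0.0086; -0.0133 0.0094; -0.0127 0.0102; -0.0121 0.0109; -0.0114 0.0116; -0.0107 0.0123; -0.0100 0.0129; [0.5862 0.142  0.2601] [-3.1365  0.     -1.1096] 14.85 [ 0.4  0.6 -2.3] 0.0118 [ 0.56  0.26 -0.2   0.   -1.1  -0.1 ]
```

Emit:
{"fn": "move_arm", "kwargs": {"increments": [{"jaw": -1,"dx": -0.0163,"dy": 0.0005,"dz": 0,"twist": 0.059},{"jaw": -1,"dx": -0.0162,"dy": 0.0014,"dz": 0,"twist": 0.059},{"jaw": -1,"dx": -0.0161,"dy": 0.0024,"dz": 0,"twist": 0.059},{"jaw": -1,"dx": -0.0159,"dy": 0.0033,"dz": 0,"twist": 0.059},{"jaw": -1,"dx": -0.0157,"dy": 0.0042,"dz": 0,"twist": 0.059},{"jaw": -1,"dx": -0.0154,"dy": 0.0052,"dz": 0,"twist": 0.059},{"jaw": -1,"dx": -0.0151,"dy": 0.0061,"dz": 0,"twist": 0.059},{"jaw": -1,"dx": -0.0147,"dy": 0.007,"dz": 0,"twist": 0.059}]}}

```text
t: 15.52
eef_pos: [0.5229, 0.2567, 0.2552]
ee_rot: [3.139, -0.002, -1.585]
force: [-0.1, 0.2, -1.8]
width: 0.0118
gripper_force: 30.0
```

Emit:
{"fn": "move_arm", "kwargs": {"increments": [{"jaw": -1,"dx": -0.0143,"dy": 0.0078,"dz": 0,"twist": 0.059},{"jaw": -1,"dx": -0.0138,"dy": 0.0086,"dz": 0,"twist": 0.059},{"jaw": -1,"dx": -0.0133,"dy": 0.0094,"dz": 0,"twist": 0.059},{"jaw": -1,"dx": -0.0127,"dy": 0.0102,"dz": 0,"twist": 0.059},{"jaw": -1,"dx": -0.0121,"dy": 0.0109,"dz": 0,"twist": 0.059},{"jaw": -1,"dx": -0.0114,"dy": 0.0116,"dz": 0,"twist": 0.059},{"jaw": -1,"dx": -0.0107,"dy": 0.0123,"dz": 0,"twist": 0.059},{"jaw": -1,"dx": -0.01,"dy": 0.0129,"dz": 0,"twist": 0.059},{"jaw": -1,"dx": 0,"dy": 0,"dz": 0.015,"twist": 0},{"jaw": -1,"dx": 0,"dy": 0,"dz": 0.015,"twist": 0},{"jaw": -1,"dx": 0,"dy": 0,"dz": 0,"twist": 0},{"jaw": -1,"dx": 0,"dy": 0,"dz": 0,"twist": 0}]}}

```text
t: 16.52
eef_pos: [0.4623, 0.3708, 0.2252]
ee_rot: [3.141, -0.004, -2.054]
force: [1.2, 1.2, -1.4]
width: 0.0118
gripper_force: 30.0
```

```bash
python3 plan.py 1 .4638 .3720 .157 -2.054
```

```text
dz 0.0682 twist 0.0002
-0.0018 -0.0007; [0.4623 0.3708 0.2252] [ 3.141  -0.0039 -2.0538] 16.52 [ 1.2  1.2 -1.4] 0.0118 [ 1.01  0.28 -0.27 -0.   -1.03 -1.49]
```

Emit:
{"fn": "move_arm", "kwargs": {"increments": [{"jaw": -1,"dx": -0.0018,"dy": -0.0007,"dz": 0.012,"twist": 0},{"jaw": -1,"dx": 0,"dy": 0,"dz": 0.013,"twist": 0},{"jaw": -1,"dx": 0,"dy": 0,"dz": 0.012,"twist": 0},{"jaw": -1,"dx": 0,"dy": 0,"dz": 0.01,"twist": 0},{"jaw": -1,"dx": 0,"dy": 0,"dz": 0.008,"twist": 0},{"jaw": -1,"dx": 0,"dy": 0,"dz": 0.006,"twist": 0},{"jaw": -1,"dx": 0,"dy": 0,"dz": 0.004,"twist": 0},{"jaw": -1,"dx": 0,"dy": 0,"dz": 0.002,"twist": 0},{"jaw": -1,"dx": 0,"dy": 0,"dz": 0,"twist": 0},{"jaw": -1,"dx": 0,"dy": 0,"dz": 0,"twist": 0}]}}

```text
t: 17.35
eef_pos: [0.4646, 0.373, 0.1603]
ee_rot: [-3.141, 0.001, -2.054]
force: [-0.2, 0.5, -1.9]
width: 0.0116
gripper_force: 30.0
```

Emit:
{"fn": "move_arm", "kwargs": {"increments": [{"jaw": -1,"dx": 0.001,"dy": 0,"dz": 0.001,"twist": 0},{"jaw": -1,"dx": 0,"dy": 0,"dz": 0.001,"twist": 0},{"jaw": -1,"dx": 0,"dy": 0,"dz": 0.001,"twist": 0},{"jaw": -1,"dx": 0,"dy": 0,"dz": 0,"twist": 0},{"jaw": 0.14,"dx": 0,"dy": 0,"dz": 0,"twist": 0},{"jaw": 0.14,"dx": 0,"dy": 0,"dz": 0,"twist": 0},{"jaw": 0.14,"dx": 0,"dy": 0,"dz": 0,"twist": 0},{"jaw": 0.14,"dx": 0,"dy": 0,"dz": 0,"twist": 0},{"jaw": 0.14,"dx": 0,"dy": 0,"dz": 0,"twist": 0},{"jaw": 0.14,"dx": 0,"dy": 0,"dz": 0,"twist": 0}]}}

```text
t: 18.18
eef_pos: [0.464, 0.3719, 0.157]
ee_rot: [-3.142, 0.0, -2.054]
force: [0.1, -0.6, 0.0]
width: 0.0459
gripper_force: 0.0
```

Emit:
{"fn": "move_arm", "kwargs": {"increments": [{"jaw": 0.14,"dx": 0,"dy": 0,"dz": -0.01,"twist": 0},{"jaw": 0.14,"dx": 0,"dy": 0,"dz": -0.02,"twist": 0},{"jaw": 0.14,"dx": 0,"dy": 0,"dz": -0.025,"twist": 0},{"jaw": 0.14,"dx": 0,"dy": 0,"dz": -0.025,"twist": 0},{"jaw": 0.14,"dx": 0,"dy": 0,"dz": -0.025,"twist": 0},{"jaw": 0.14,"dx": 0.018,"dy": -0.018,"dz": 0,"twist": 0},{"jaw": 0.14,"dx": 0.018,"dy": -0.018,"dz": 0,"twist": 0},{"jaw": 0.14,"dx": 0.018,"dy": -0.018,"dz": 0,"twist": 0},{"jaw": 0.14,"dx": 0.018,"dy": -0.018,"dz": 0,"twist": 0},{"jaw": 0.14,"dx": 0.018,"dy": -0.018,"dz": 0,"twist": 0},{"jaw": 0.14,"dx": 0.018,"dy": -0.018,"dz": 0,"twist": 0},{"jaw": 0.14,"dx": 0.018,"dy": -0.018,"dz": 0,"twist": 0}]}}

```text
t: 19.18
eef_pos: [0.5172, 0.2006, 0.263]
ee_rot: [-3.141, 0.001, -2.054]
force: [-0.5, -0.1, -0.0]
width: 0.0496
gripper_force: 0.0
```

Emit:
{"fn": "move_arm", "kwargs": {"increments": [{"jaw": 0.14,"dx": 0.018,"dy": -0.018,"dz": 0,"twist": 0},{"jaw": 0.14,"dx": 0.018,"dy": -0.018,"dz": 0,"twist": 0},{"jaw": 0.14,"dx": 0.018,"dy": -0.018,"dz": 0,"twist": 0},{"jaw": 0.14,"dx": 0,"dy": 0,"dz": 0,"twist": 0},{"jaw": 0.14,"dx": 0,"dy": 0,"dz": 0,"twist": 0}]}}

```text
t: 19.6
eef_pos: [0.54, 0.1277, 0.2627]
ee_rot: [-3.141, 0.001, -2.056]
force: [0.1, -0.3, -0.2]
width: 0.0498
gripper_force: 0.0
```

Run:
```python
from h import *
M=model();x,y=.464,.372;ms={};o=[]
for c in("top","side"):
    im=arm.grab_frame(c); print(c,[(np.round(q["position"],3).tolist(),round(q["score"],2)) for q in arm.pinpoint(c,"tray_a")],[np.round(q["position"],3) for q in arm.pinpoint(c,"oblong_tray")])
    u=np.round(proj(c,place((x,y,-.4855),.08,M))*3+1).astype(int)
    im=cv2.resize(im,None,fx=3,fy=3,interpolation=cv2.INTER_CUBIC)
    cv2.polylines(im,[u[4:][[0,1,3,2]]],True,(0,255,0),1)
    a,b=u.mean(0).astype(int); b=min(b,1200-190); o.append(im[b-190:b+190,a-200:a+200])
cv2.imwrite("pics/nest2.png",cv2.hconcat(o))
m=near("side","tray_a",x,y,.08)
if m is not None:
  for z in(.07,.08,.09):
    r=fit({"side":m},x,y,z,M,[-.4855]); print(z,r.x.round(4),round(r.fun,3))
```

```text
top [([0.203, -0.284, 0.0], 0.86)] [array([ 0.468, -0.4  ,  0.002])]
side [([0.205, -0.281, -0.0], 0.98)] []
0.07 [ 0.4672  0.3686 -0.4809] 0.022
0.08 [ 0.4651  0.3726 -0.4847] 0.019
0.09 [ 0.4636  0.376  -0.4798] 0.039
```

View pics/nest2.png

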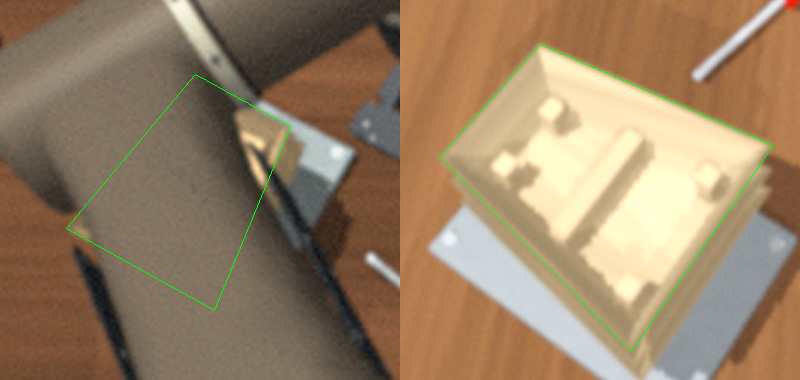

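The rim matches the prediction (corners (540,44), (772,147), (632,350)), so both trays are fully nested and level, and the oblong tray has not moved.

```bash
python3 -c "
from station import arm
print(arm.job_done())"
```

```text
the job is handed in; nothing more can be done
None
```

Both wedge trays are nested in the base tray, narrow end over narrow end and level as far as the camera check shows; the oblong tray was not moved, and the job is handed in, though no verdict was returned.

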